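# Knock a rusted wheel axle out of its fork

### The job

The axle of this barrow wheel has rusted into the slots of its green fork. Take the wooden mallet by its handle and, with light mallet taps on the red axle caps, work the axle forward out of the tight slots: it binds as soon as it stands crooked, so change to the other end each time, until both ends stand in the wide mouths of the slots. Then stand the mallet back upright on its blue mat; never touch the wheel or axle with the gripper and leave the other things alone.

Things in the scene. Friction and masses are not known exactly. Their poses are not given: they have to be found in the camera images.
- fork: Green steel fork on a 215 x 120 x 10 mm base plate, fixed. Origin on the bench under the axle's fully stuck place; x = way out along the slots (away from the robot, yaw within 0.3), z up. Legs 30-40 mm either side of the middle, 48-95 mm high, x -92 to +85 mm; slots 16 mm tight to x = 24 mm, 34 mm wide beyond. Rear cross plate 82 mm wide, 125 mm high at x = -92 mm. Free space behind the caps.
- wheel: Wheel 120 mm across, 34 mm wide, on a 14 mm axle along its y; origin at the axle centre, 70 mm above the bench. Slides only along the fork's x (0 stuck to 40 mm, a stop) and turns about the vertical; starts 0-4 mm forward, up to 0.04 rad crooked. A slow tap on a cap moves mostly that end, at 5-10 N; crooked by 0.06-0.08 rad it wedges and the force just climbs: tapping the other end frees it.
- cap_left (a point): Red round cap on the left (+y) axle end, 32 mm across, 36 mm long along the axle; this point is its centre, 80 mm from the wheel's centre, 70 mm above the bench. Tap its rear (robot-side) face. In the fork's frame its x is 0 fully stuck; the end is in the wide mouth at about 33 mm or more.
- cap_right (a point): The same cap on the right (-y) end of the axle.
- mallet: Joiner's mallet, 350 g, standing on its head with the handle straight up. Origin under the centre of the head. Head 90 mm along its x (the rubber striking faces are the two ends, +x and -x) by 50 x 50 mm, 0 to 50 mm high; handle 28 x 28 mm square, 50 to 150 mm above the origin, sides along x and y.
- mat: Blue mat 150 x 150 x 4 mm fixed on the bench, left or right of the fork, the mallet's place; origin at its underside's centre.
- oil_can: Yellow oil bottle, 60 mm across, 160 mm high, bystander; origin at the base.
- bolt_jar: Glass jar with steel lid, 64 mm across, 90 mm high, bystander; origin at the base.
- wrench: Steel wrench 200 mm long lying on the bench, bystander.
- screwdriver: Orange-handled screwdriver lying on the bench, bystander.
- flowerpot: Terracotta pot 110 mm across, 100 mm high, bystander; origin at the base.
- bearing: Steel ring 36 mm across in the grey parts tray (150 x 150 x 30 mm, on the side of the fork without the mat), bystander.
- spare_washer: Brass washer 44 mm across in the grey parts tray, bystander.
Things that resemble listed ones, but are neither listed nor needed, are in the scene too. Of the things that look like the fork, the smaller one is meant.

How it is judged:
By the outcome, as a careful person would: the job done as asked, in the order asked, and still so for the second after the job is handed in, with the robot touching nothing.
It also fails if it takes over 72 s, if anything falls off the work surface, if the arm or the gripper's body presses on something with over 40 N, if the wrist force passes 120 N, or if a joint passes its speed limit or range.

### The arm

A 7-joint arm with a two-finger parallel gripper is mounted at the origin on the work surface. World frame = base frame: x ahead of the robot, y to its left, z up, the work surface at z = 0. Lengths are in mm, angles in rad, forces in N, time in s.
With the tool pointing down it reaches from about 425 to 825 mm from the base axis. Payload 3.6 kg.
Tool frame: the origin (TCP) lies at the very end of the fingers, on their centre line; the grasp point (between the pads) lies 19 mm behind it (ctrl.grip_point_offset is the distance from the TCP to the grasp point, in mm); z points along the fingers, y is the direction in which the jaws open and shut (so a half turn about z gives the same grasp; the last joint's range is limited). The gripper opens to 85 mm and grips with 20 to 120 N. Pads are 22 mm wide; open, the fingers measure 114 mm over their backs; the gripper's body (76 mm by 85 mm) begins 54 mm behind the grasp point. The pads swing forward as they close: fully open they stand 13 mm farther back than shut.
Start: joints at [1.286, 0.615, -0.013, 1.423, 0.008, 1.103, -0.04], TCP at [166.362, -628.32, 231.297] pointing down, gripper open.
Joint ranges: [-3.12, 3.12], [-0.3, 2.06], [-1.34, 1.32], [0.26, 2.42], [-1.36, 4.5], [0.01, 1.98], [-2.84, 2.84]. Speed limits (rad/s): [2.79, 2.79, 3.14, 3.14, 3.14, 3.14, 3.14].

### API

Orientations are given as a unit quaternion [x, y, z, w].
In Python, from bench import state, viewer, ticket, ctrl gives the robot as it stands.
- The arm moves only by the tool drive_tool, never from a script. Its argument "targets" is a list that holds one entry, the list of rows, each a list of 7 numbers: the shift along the tool's x, y, z normalised to -1 to 1, where 1 is 0.05 m, then the turn, a rotation vector about the tool's x, y, z normalised to -1 to 1, where 1 is 0.12 rad, then the opening, from 0 (shut) to 1 (fully open). In form: [[[x, y, z, wx, wy, wz, fingers], ...]]. A call has 1 to 20 rows; each row shifts and turns the commanded pose from where the row before left it, along the tool's axes as they then stand; what a row does not reach is not made up. A row lasts 1/10 s, in which the tool goes at most 50 mm and 8.59 degrees, less where a joint would pass 70% of its speed; a pose out of reach is approached as far as the arm can. A call with a number of a shift or a turn outside -1 to 1 is refused whole. A call with a gripper value outside its range is refused whole. The fingers move at their own pace and stop on an object; "grip_force" is the grip in N (left out, the last holds). Time passes only in rows, so rows that do not move let the fingers close. It gives the time, the measured TCP pose, the force and the opening at its end, in the units of the state.
- state(): the state, without advancing time (a new reading comes with each control period).
- viewer.read_camera(name): name is "scene" or "top"; returns the picture (400x640x3 uint8, red, green, blue); there is no depth.
- viewer.get_calibration(name): a dict with "vertical_fov" (degrees; the focal length in pixels is half the picture's height over the tangent of half this angle, whatever the lens; pixels are square), "cx", "cy" (the principal point, pixels), "eye" and "orientation" of the camera in the world. Camera axes: x right, y up, looking along -z (the intrinsics and any distortion apply to the point x, -y, -z); pixel columns grow to the right and rows downward; lengths in mm; the calibration is good to about 2 mm. A picture is of the moment at which its call begins. get_calibration takes no time and is no camera call.
- ticket.hand_in(): hands the job in, once; it reports no verdict.
The state is a dict: "t": time; "qpos": joint angles; "qvel": joint speeds; "effort": joint torques, N m; "ee_pos": TCP position; "tool_rot": TCP orientation; "force": force on the tool from outside, world axes, zero at the start; "torque": the same for the moment, N m; "finger_gap": finger opening in mm.
Only numpy, scipy, OpenCV 4.12 (cv2) and the standard library are available. Lean on these libraries where they do the work, as an engineer would, in place of code of your own. Each camera call takes 0.05 s, during which the arm holds its last target.

## Working session

There is one attempt and no reset: what is moved stays moved. The work goes in short steps, Python scripts to look and compute and a tool call to move; the robot and the scene stay as the last step left them, time stands still between calls to the robot, and variables do not carry over. Pictures are saved under pics/ and viewed, and the job is handed in when it is done.

Besides the shell and the picture viewer there is one more tool, called after ">>>" by a JSON object that holds its "method" and its "body", one argument or row to a line. drive_tool: Moves the arm, as the interface text tells. Scaled input: -1 to 1 covers 0.05 m each way for a shift and 0.12 rad each way for a turn. Its arguments: {"type":"object","properties":{"targets":{"type":"array","items":{"type":"array","items":{"type":"array","items":{"type":"number","minimum":-1,"maximum":1}}}},"grip_force":{"type":"number"}},"required":["targets"]}

```bash
ls; mkdir -p pics
python3 - <<'E'
from bench import state, viewer, ticket, ctrl
import cv2
s=state(); print(s)
for n in("scene","top"):
    print(n,viewer.get_calibration(n))
    cv2.imwrite(f"pics/{n}0.png",viewer.read_camera(n)[:,:,::-1])
print(ctrl.grip_point_offset)
E
```

```text
pics
{'t': 0.0, 'qpos': array([ 1.28547023,  0.61594591, -0.01261212,  1.42493591,  0.00809803,
        1.10339488, -0.0404231 ]), 'qvel': array([-0.00093036, -0.00030812, -0.00102061,  0.00164231,  0.00029831,
        0.00039619,  0.00156499]), 'effort': array([ 5.76401490e-04, -4.69211984e+01,  2.58725239e-01, -1.71031272e+01,
        9.69014189e-03,  9.87868494e-03,  1.94511568e-05]), 'ee_pos': array([ 166.1716352 , -627.59243165,  230.10857478]), 'tool_rot': array([ 9.91634414e-01,  1.29071507e-01, -1.89785683e-04, -1.30320367e-03]), 'force': array([ 0.408515  , -0.12466528,  0.37741873]), 'torque': array([0.02317967, 0.03475765, 0.02032003]), 'finger_gap': 85.74760846239693}
scene {'vertical_fov': 50.82102922257648, 'cx': 322.50301033494765, 'cy': 197.97373093767027, 'eye': array([1225.56106189,  557.650817  ,  797.8579926 ]), 'orientation': array([0.18177285, 0.38844643, 0.81264876, 0.39455036])}
top {'vertical_fov': 47.59305376374074, 'cx': 321.0052624227726, 'cy': 199.14463748303598, 'eye': array([ 360.25432396,   16.94730731, 1346.71753727]), 'orientation': array([-0.03399213,  0.04683254,  0.71446944, -0.69726944])}
18.700000000000003
```

View pics/scene0.png

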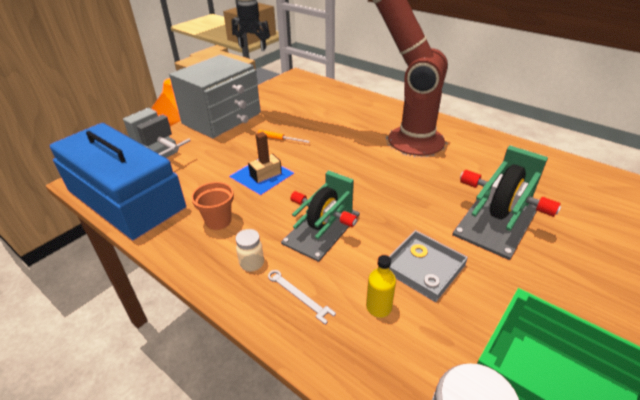

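View pics/top0.png

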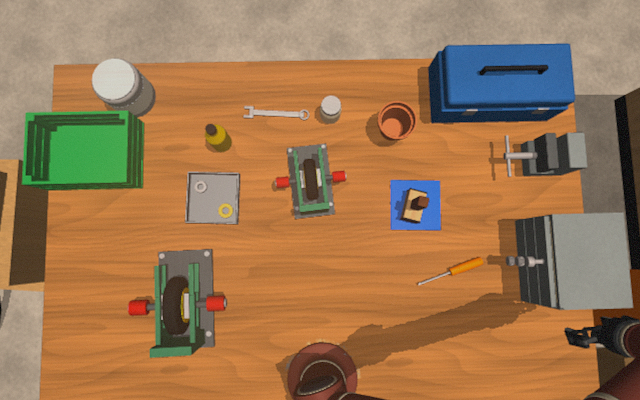

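```bash
cat > h.py <<'E'
from bench import state, viewer, ticket, ctrl
import cv2, numpy as np
from scipy.spatial.transform import Rotation as R
def cal(n):
    c=viewer.get_calibration(n); f=200/np.tan(np.radians(c['vertical_fov'])/2)
    return f,c['cx'],c['cy'],c['eye'],R.from_quat(c['orientation']).as_matrix()
def cast(n,px,z):
    f,cx,cy,e,M=cal(n); d=M@np.array([(px[0]-cx)/f,-(px[1]-cy)/f,-1]); return e+d*(z-e[2])/d[2]
def proj(n,P):
    f,cx,cy,e,M=cal(n); p=M.T@(np.asarray(P,float)-e); return np.array([cx+f*p[0]/-p[2], cy-f*p[1]/-p[2]])
def tri(pa,pb):
    A=[];b=[]
    for n,px in(('scene',pa),('top',pb)):
        f,cx,cy,e,M=cal(n); d=M@np.array([(px[0]-cx)/f,-(px[1]-cy)/f,-1]); d/=np.linalg.norm(d)
        Q=np.eye(3)-np.outer(d,d); A.append(Q); b.append(Q@e)
    return np.linalg.lstsq(np.vstack(A),np.hstack(b),rcond=None)[0]
def img(n,name=None):
    im=viewer.read_camera(n)[:,:,::-1].copy()
    if name: cv2.imwrite(f'pics/{name}.png',im)
    return im
def blobs(im,lo,hi,mn=20):
    h=cv2.cvtColor(im,cv2.COLOR_BGR2HSV)
    m=cv2.inRange(h,np.array(lo),np.array(hi))
    if lo[0]==0 and hi[0]<=10: m|=cv2.inRange(h,np.array([172,lo[1],lo[2]]),np.array([180,hi[1],hi[2]]))
    n,l,s,c=cv2.connectedComponentsWithStats(m)
    return [(c[i],s[i],(l==i)) for i in range(1,n) if s[i][4]>=mn]
def crop(im,x0,y0,x1,y1,k,name):
    cv2.imwrite(f'pics/{name}.png',cv2.resize(im[y0:y1,x0:x1],None,fx=k,fy=k,interpolation=cv2.INTER_CUBIC))
E
python3 - <<'E'
from h import *
t=cv2.imread('pics/top0.png'); s=cv2.imread('pics/scene0.png')
print(proj('top',state()['ee_pos']),proj('scene',state()['ee_pos']))
for n,im in(('top',t),('scene',s)):
    for c,st,m in blobs(im,(0,190,90),(6,255,255)): print(n,'red',c.round(1),st)
    for c,st,m in blobs(im,(105,180,60),(125,255,255),200):
        r=cv2.minAreaRect(np.argwhere(m)[:,::-1].astype(np.float32)); print(n,'blue',c.round(1),st,r,[cast(n,p,4)[:2].round(0) for p in cv2.boxPoints(r)])
crop(t,270,130,460,240,4,'topc'); crop(s,220,120,370,270,4,'scenec')
E
```

```text
[581.10665931 325.12234657] [252.55547857  51.33417171]
top red [338.4 175.9] [332 171  13  11 116]
top red [282.2 181.7] [276 177  13  11 114]
top red [214.9 303.1] [207 296  18  15 237]
top red [137.4 307.2] [128 300  21  15 251]
scene red [470.1 177.9] [461 170  20  17 218]
scene red [297. 197.] [291 191  15  13 118]
scene red [547.6 205.8] [537 197  23  19 275]
scene red [347.  218.2] [340 212  16  15 147]
scene blue [258.6 179.7] [232 167  60  27 541] ((261.3318786621094, 180.2156524658203), (58.88629913330078, 25.63597297668457), 1.6846843957901) [array([ 617., -292.]), array([ 523., -392.]), array([ 412., -232.]), array([ 514., -144.])]
```

View pics/topc.png

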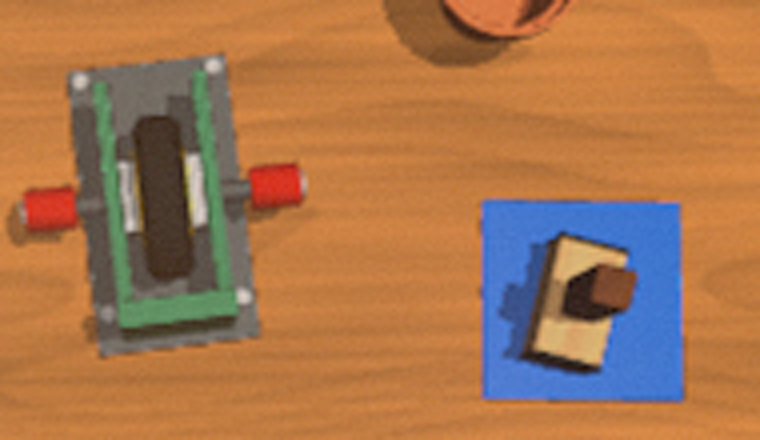

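View pics/scenec.png

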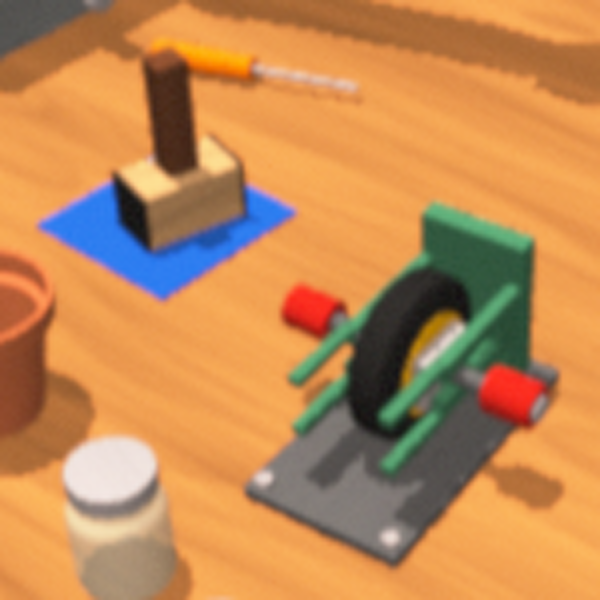

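Run:
```python
from h import *
t=cv2.imread('pics/top0.png'); s=cv2.imread('pics/scene0.png')
a=t.copy(); p=proj('top',state()['ee_pos']); cv2.drawMarker(a,tuple(int(round(v)) for v in p),(0,255,0),0,6,1)
b=s.copy(); p=proj('scene',state()['ee_pos']); cv2.drawMarker(b,tuple(int(round(v)) for v in p),(0,255,0),0,6,1)
aa=cv2.resize(a[290:390,540:640],(400,400)); bb=cv2.resize(b[0:100,200:300],(400,400)); cv2.imwrite('pics/tcp.png',np.hstack([aa,bb]))
CR=tri((297,197),(338.4,175.9)); CL=tri((347,218.2),(282.2,181.7))
print(CL,CR,np.linalg.norm(CL-CR)); 
for n,l,r in(('top',(282.2,181.7),(338.4,175.9)),('scene',(347,218.2),(297,197))):
    L=cast(n,l,70);Rr=cast(n,r,70); print(n,L,Rr,np.linalg.norm(L-Rr),np.arctan2(-(L-Rr)[0],(L-Rr)[1]))
# mat from topc
for p in [(484,200),(682,204),(683,402),(483,400)]: print('mat',cast('top',(270+p[0]/4-.4,130+p[1]/4-.4),4)[:2])
for p in [(70,72),(224,56),(260,334),(103,356)]: print('base',cast('top',(270+p[0]/4-.4,130+p[1]/4-.4),10)[:2])
for p in [(548,262),(561,232),(629,250),(600,372),(535,352)]: print('head',cast('top',(270+p[0]/4-.4,130+p[1]/4-.4),50)[:2])
for p in [(597,262),(638,268),(631,312),(588,305)]: print('handle',cast('top',(270+p[0]/4-.4,130+p[1]/4-.4),154)[:2])
```

```text
[559.51996085  99.65867728  71.997695  ] [572.61961331 -60.18897873  71.21565096] 160.38542832715302
top [559.10941021 100.88647437  70.        ] [572.19528886 -59.44450501  70.        ] 160.86411398651364 0.08143739391187538
scene [558.36843203  97.27128097  70.        ] [571.99647484 -62.15873174  70.        ] 160.011413665495 0.08527249614442668
mat [ 568.37110217 -219.91013574]
mat [ 561.94662811 -369.04588316]
mat [ 413.37604155 -361.54183787]
mat [ 418.51102897 -212.73076145]
base [671.63656941  88.53059886]
base [681.43311061 -27.40892941]
base [471.02613264 -48.4765766 ]
base [457.53011834  67.81351583]
head [ 514.89839449 -256.21505498]
head [ 536.55011398 -266.68550748]
head [ 522.27510515 -315.42894023]
head [ 434.51463212 -289.92567328]
head [ 450.01693978 -243.78661449]
handle [ 501.73556193 -266.99107581]
handle [ 497.08256393 -294.15036332]
handle [ 467.83197173 -287.94247101]
handle [ 473.16887044 -259.56318656]
```

View pics/tcp.png

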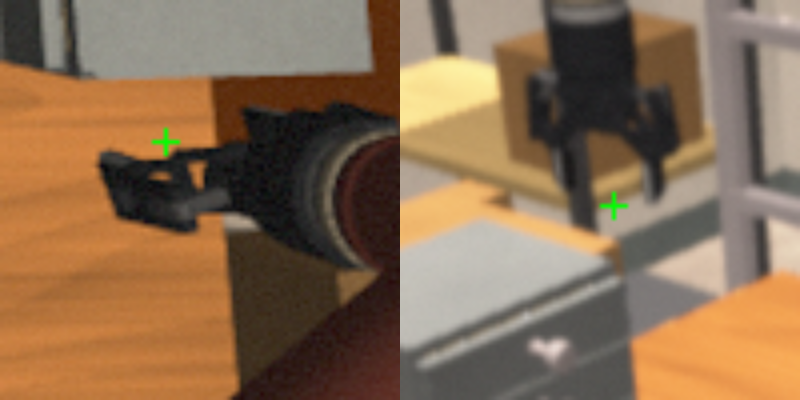

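Run:
```python
from h import *
for p in [(515,215),(520,300)]:
    for z in (0,130,180): print(p,z,cast('top',p,z)[:2].round())
# cabinet height: top near corner in scene
print(proj('scene',[485,-278,154]),proj('top',[485,-278,154]))
print(tri((172,72),(516,214)), tri((215,131-30),(520,300)))
```

```text
(515, 215) 0 [ 453. -590.]
(515, 215) 130 [ 444. -531.]
(515, 215) 180 [ 441. -509.]
(520, 300) 0 [ 203. -586.]
(520, 300) 130 [ 218. -528.]
(520, 300) 180 [ 224. -506.]
[260.48613769 132.92509684] [423.289534   201.25546461]
[ 494.30614315 -526.73249284  267.73792483] [ 272.48372892 -622.79813494   62.15534578]
```

>>> {"method": "drive_tool", "body": {
  "targets": [
    [[0,0,-1,0,0,-1,1],[0,0,-1,0,0,-1,1],[0,0,0,0,0,-1,1],[0,0,0,0,0,-1,1],[0,0,0,0,0,-1,1],[0,0,0,0,0,-1,1],[0,0,0,0,0,-1,1],[0,0,0,0,0,-1,1],[0,0,0,0,0,-0.6,1],[0,0,0,0,0,0,1]]
  ],
  "grip_force": 100
}}

```text
t: 1.1
ee_pos: [166.1, -628.1, 330.5]
tool_rot: [0.799, 0.601, 0.0, -0.001]
force: [0.4, 0.5, -0.4]
finger_gap: 85.1
```

Candidates: the only mallet is at top (416,200). For the fork, the large one is at top (185,300) and the smaller one at top (310,180). I choose the smaller, and the 4x crops confirm it has the wheel and red caps and sits beside the mat.

>>> {"method": "drive_tool", "body": {
  "targets": [
    [[0.85,0.42,0,0,0,0,1],[0.85,0.42,0,0,0,0,1],[0.85,0.42,0,0,0,0,1],[0.85,0.42,0,0,0,0,1],[0.85,0.42,0,0,0,0,1],[0.85,0.42,0,0,0,0,1],[0.85,0.42,0,0,0,0,1],[0.85,0.42,0,0,0,0,1],[0.85,0.42,0,0,0,0,1],[0.85,0.42,0,0,0,0,1],[0,0,0.8,0,0,0,1],[0,0,0.8,0,0,0,1],[0,0,0,0,0,0,1]]
  ]
}}

```text
t: 2.4
ee_pos: [481.8, -276.3, 246.0]
tool_rot: [0.799, 0.601, -0.003, -0.006]
force: [-0.9, 0.5, 0.3]
finger_gap: 85.5
```

Run:
```python
from h import *
s=state(); print(s['ee_pos'],s['tool_rot'],s['t'],s['qpos'])
t=img('top','top1'); sc=img('scene','scene1')
e=s['ee_pos']
for n,im in(('top',t),('scene',sc)):
    p=proj(n,e); print(n,p); cv2.drawMarker(im,tuple(int(round(v)) for v in p),(0,255,0),0,4,1)
cv2.imwrite('pics/c1.png',np.hstack([cv2.resize(t[140:260,360:480],(400,400)),cv2.resize(sc[80:200,200:320],(400,400))]))
```

```text
[ 481.8441765  -276.26047156  245.99183561] [ 0.79898734  0.601311   -0.00310757 -0.00588681] 2.4 [ 0.71861472  0.47952883 -0.36297559  1.66319251  0.18955945  1.04725091
  0.01528245]
top [431.67510437 198.43745322]
scene [258.35018401 104.5878223 ]
```

View pics/c1.png

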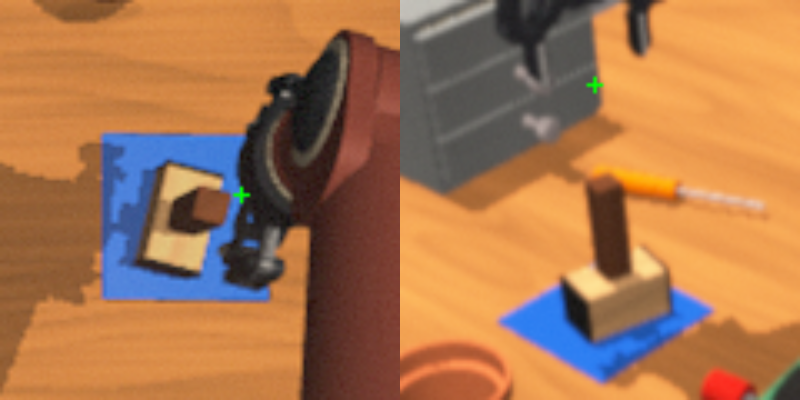

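Run:
```python
from h import *
print(tri((262.0,133.7),(423.9,201.5)), tri((262.4,134.2),(423.5,201.8)))
sc=cv2.imread('pics/scene1.png');
p=proj('scene',[485,-277,154]);q=proj('scene',[485,-277,54])
for a in(p,q): cv2.drawMarker(sc,tuple(int(round(v)) for v in a),(0,255,0),0,4,1)
cv2.imwrite('pics/c2.png',cv2.resize(sc[120:200,220:300],None,fx=7,fy=7))
```

```text
[ 482.83876924 -278.11378302  150.91692397] [ 482.20579002 -277.38895109  149.16713645]
```

View pics/c2.png

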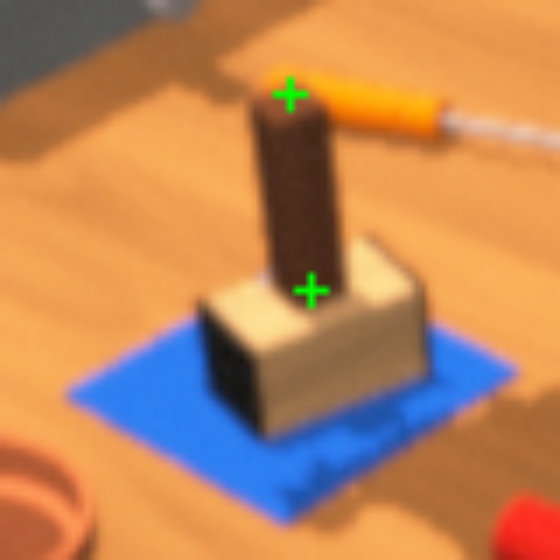

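>>> {"method": "drive_tool", "body": {
  "targets": [
    [[0,0.04,0.7,0,0,0,1],[0,0,0.7,0,0,0,1],[0,0,0.7,0,0,0,1],[0,0,0.5,0,0,0,1],[0,0,0.5,0,0,0,1],[0,0,0,0,0,0,1]]
  ]
}}

```text
t: 3.1
ee_pos: [487.2, -279.0, 95.7]
tool_rot: [0.799, 0.601, -0.001, -0.001]
force: [-0.6, 0.7, 0.7]
finger_gap: 85.3
```

>>> {"method": "drive_tool", "body": {
  "targets": [
    [[0,0,0,0,0,0,0],[0,0,0,0,0,0,0],[0,0,0,0,0,0,0],[0,0,0,0,0,0,0],[0,0,0,0,0,0,0],[0,0,0,0,0,0,0],[0,0,0,0,0,0,0],[0,0,0,0,0,0,0]]
  ],
  "grip_force": 110
}}

```text
t: 3.9
ee_pos: [487.5, -278.6, 97.2]
tool_rot: [0.799, 0.601, -0.0, 0.0]
force: [-2.5, -0.3, 6.6]
finger_gap: 26.7
```

>>> {"method": "drive_tool", "body": {
  "targets": [
    [[0,0,-0.4,0,0,0,0],[0,0,-0.8,0,0,0,0],[0,0,0,0,0,-0.8,0],[0,0,0,0,0,-0.8,0],[0,0,0,0,0,-0.8,0],[0,0,0,0,0,-0.75,0],[0.8,0.08,0,0,0,0,0],[0.8,0.08,0,0,0,0,0],[0.8,0.08,0,0,0,0,0],[0.8,0.08,0,0,0,0,0],[0.6,0.05,0,0,0,0,0],[0.3,0.03,0,0,0,0,0],[0,0,0,0,0,0,0]]
  ]
}}

```text
t: 5.2
ee_pos: [487.1, -69.0, 156.1]
tool_rot: [0.669, 0.743, 0.001, -0.001]
force: [-0.7, -0.1, -3.4]
finger_gap: 27.1
```

Run:
```python
from h import *
s=state(); print(s['ee_pos'],s['tool_rot'],s['t'],s['force'],s['finger_gap']); M=R.from_quat(s['tool_rot']).as_matrix(); print(M, np.arctan2(M[1,0],M[0,0]))
t=img('top','top2'); sc=img('scene','scene2')
cv2.imwrite('pics/c3.png',np.hstack([cv2.resize(t[120:240,260:380],(400,400)),cv2.resize(sc[130:250,260:380],(400,400))]))
for n,im in(('top',t),('scene',sc)):
    for c,st,m in blobs(im,(0,190,90),(6,255,255)): print(n,'red',c.round(1),st)
```

```text
[487.14002082 -69.01413601 156.09603528] [ 6.69339492e-01  7.42955922e-01  6.41519490e-04 -8.55309195e-04] 5.2 [-0.74587226 -0.09105672 -3.44993884] 27.083391713057683
[[-1.03967826e-01  9.94580576e-01 -4.12125402e-04]
 [ 9.94578381e-01  1.03968466e-01  2.09822585e-03]
 [ 2.12970272e-03 -1.91743035e-04 -9.99997714e-01]] 1.6749526099142422
top red [282.3 181.7] [276 177  13  11 116]
top red [214.8 303.2] [207 296  18  15 232]
top red [137.7 307.2] [128 300  21  15 261]
scene red [470.1 177.8] [461 170  20  17 218]
scene red [297.  197.1] [291 192  15  12 117]
scene red [547.6 205.9] [537 197  23  19 279]
scene red [347.  218.3] [340 212  16  15 148]
```

View pics/c3.png

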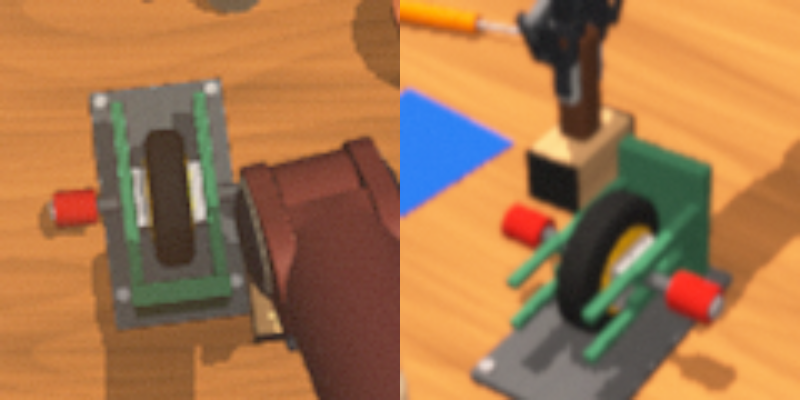

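>>> {"method": "drive_tool", "body": {
  "targets": [
    [[-0.04,0,0.3,0,0,0,0],[0,0,0.26,0,0,0,0],[0,0.1,0,0,0,0,0],[0,0.1,0,0,0,0,0],[0,0.1,0,0,0,0,0],[0,0.04,0,0,0,0,0],[0,0.04,0,0,0,0,0],[0,0,0,0,0,0,0]]
  ]
}}

```text
t: 6.1
ee_pos: [506.9, -72.5, 128.6]
tool_rot: [0.672, 0.741, 0.0, 0.0]
force: [-0.5, -0.6, -3.7]
finger_gap: 27.0
```

>>> {"method": "drive_tool", "body": {
  "targets": [
    [[0,0.04,0,0,0,0,0],[0,0.04,0,0,0,0,0],[0,0.04,0,0,0,0,0]]
  ]
}}

```text
t: 6.4
ee_pos: [511.7, -72.1, 128.2]
tool_rot: [0.672, 0.741, -0.001, -0.001]
force: [-3.0, 0.1, -1.2]
finger_gap: 27.1
```

>>> {"method": "drive_tool", "body": {
  "targets": [
    [[0,0.04,0,0,0,0,0],[0,0.04,0,0,0,0,0]]
  ]
}}

```text
t: 6.6
ee_pos: [513.6, -72.2, 127.7]
tool_rot: [0.672, 0.741, -0.003, -0.002]
force: [-6.0, -1.1, 0.7]
finger_gap: 27.0
```

>>> {"method": "drive_tool", "body": {
  "targets": [
    [[0,0.04,0,0,0,0,0],[0,0.04,0,0,0,0,0],[0,0.04,0,0,0,0,0]]
  ]
}}

```text
t: 6.9
ee_pos: [518.7, -72.0, 127.6]
tool_rot: [0.672, 0.741, -0.004, -0.003]
force: [-7.2, -2.0, 1.8]
finger_gap: 26.9
```

```bash
cat > caps.py <<'E'
from h import *
# fork frame: yaw .098, axle-stuck origin guess
F=np.array([563.7,20.5]); yaw=.099
def cap(tag,show=True):
    s=state(); print(s['t'],s['ee_pos'].round(1),s['force'].round(1))
    out={}
    for n in('scene','top'):
        im=img(n,f'{n}_{tag}')
        for c,st,m in blobs(im,(0,190,90),(6,255,255),60):
            P=cast(n,c,70)
            d=P[:2]-F; x=d@[np.cos(yaw),np.sin(yaw)]; y=d@[-np.sin(yaw),np.cos(yaw)]
            if abs(abs(y)-80)<20 and -20<x<60: print(n,'L' if y>0 else 'R','x %.1f y %.1f'%(x,y),st[4],st[:4])
E
python3 - <<'E'
from caps import *
cap('a')
for n,f in(('scene','scene0'),('top','top0')):
    im=cv2.imread(f'pics/{f}.png')
    for c,st,m in blobs(im,(0,190,90),(6,255,255),60):
        d=cast(n,c,70)[:2]-F; print(n,'ref %.1f %.1f'%(d@[np.cos(yaw),np.sin(yaw)],d@[-np.sin(yaw),np.cos(yaw)]))
E
```

```text
6.9 [518.7 -72.  127.6] [-7.2 -2.   1.8]
scene R x 4.4 y -84.0 138 [289 191  16  14]
scene L x 2.6 y 77.0 146 [340 212  16  15]
top L x 3.8 y 80.5 117 [276 176  13  12]
scene ref -336.7 289.8
scene ref 0.1 -83.1
scene ref -322.4 502.0
scene ref 2.3 77.0
top ref 0.5 -80.4
top ref 3.3 80.5
top ref -309.6 302.4
top ref -294.0 513.5
```

>>> {"method": "drive_tool", "body": {
  "targets": [
    [[0,0.04,0,0,0,0,0],[0,0.04,0,0,0,0,0],[0,0.03,0,0,0,0,0]]
  ]
}}

```text
t: 7.3
ee_pos: [524.2, -71.6, 127.5]
tool_rot: [0.672, 0.741, -0.004, -0.002]
force: [-5.9, -1.5, 1.0]
finger_gap: 26.8
```

Run:
```python
from caps import *
cap('b')
sc=cv2.imread('pics/scene_b.png'); crop(sc,250,120,380,250,5,'c4')
```

```text
7.3 [524.2 -71.6 127.5] [-5.9 -1.5  1. ]
scene R x 9.9 y -84.1 140 [288 192  16  15]
scene L x 6.0 y 77.1 145 [340 212  15  15]
top L x 6.6 y 80.7 112 [276 176  13  11]
```

View pics/c4.png

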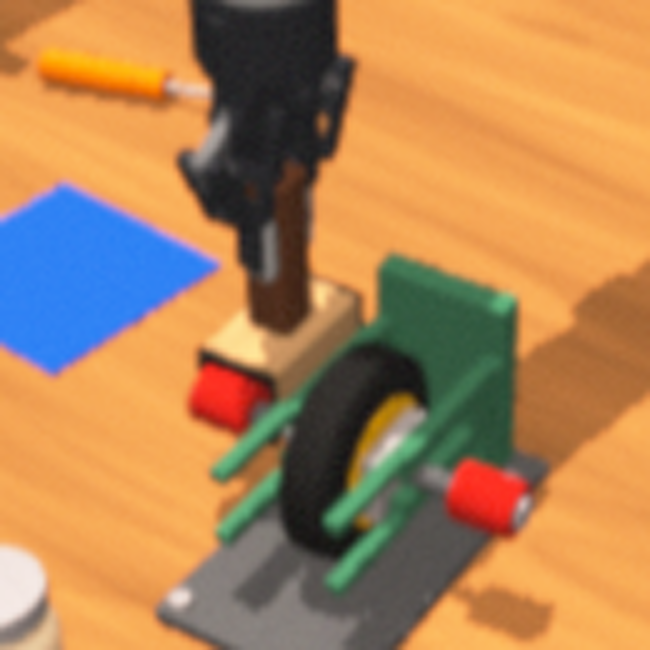

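>>> {"method": "drive_tool", "body": {
  "targets": [
    [[0,0.04,0,0,0,0,0],[0,0.04,0,0,0,0,0]]
  ]
}}

```text
t: 7.6
ee_pos: [528.0, -71.4, 127.5]
tool_rot: [0.672, 0.741, -0.004, -0.003]
force: [-6.2, -1.5, 1.2]
finger_gap: 26.9
```

Run:
```python
from caps import *
cap('c')
```

```text
7.6 [528.  -71.4 127.5] [-6.2 -1.5  1.2]
scene R x 14.1 y -84.1 142 [287 193  16  14]
scene L x 8.1 y 77.2 147 [339 213  16  15]
top L x 9.0 y 80.2 116 [276 175  13  11]
```

>>> {"method": "drive_tool", "body": {
  "targets": [
    [[0,-0.3,0,0,0,0,0],[0,-0.2,-0.3,0,0,0,0],[0,0,-1,0,0,0,0],[0,0,-1,0,0,0,0],[0.3,0,0,0,0,0,0],[0.8,0,0,0,0,0,0],[0.9,0,0,0,0,0,0],[0.9,0,0,0,0,0,0],[0.54,0,0,0,0,0,0],[0,0,0,0,0,0,0]]
  ]
}}

```text
t: 8.7
ee_pos: [489.1, 105.8, 243.3]
tool_rot: [0.668, 0.745, 0.002, -0.001]
force: [0.2, 0.4, -2.6]
finger_gap: 27.1
```

```bash
cat >> caps.py <<'E'
def tcp():
    s=state(); d=s['ee_pos'][:2]-F; M=R.from_quat(s['tool_rot']).as_matrix()
    print('tcp fork x %.1f y %.1f z %.1f psi %.3f zdir'%(d@[np.cos(yaw),np.sin(yaw)],d@[-np.sin(yaw),np.cos(yaw)],s['ee_pos'][2],np.arctan2(M[1,0],M[0,0])),M[:,2].round(3))
E
python3 - <<'E'
from caps import *
cap('d');tcp()
sc=cv2.imread('pics/scene_d.png'); crop(sc,250,120,380,250,5,'c5')
E
```

```text
8.7 [489.1 105.8 243.3] [ 0.2  0.4 -2.6]
scene R x 17.9 y -82.7 123 [287 195  15  13]
scene L x 9.2 y 77.4 145 [339 213  16  15]
top R x 18.1 y -79.9 117 [331 165  14  11]
tcp fork x -65.5 y 85.8 z 242.7 psi 1.671 zdir [ 0. -0. -1.]
```

View pics/c5.png

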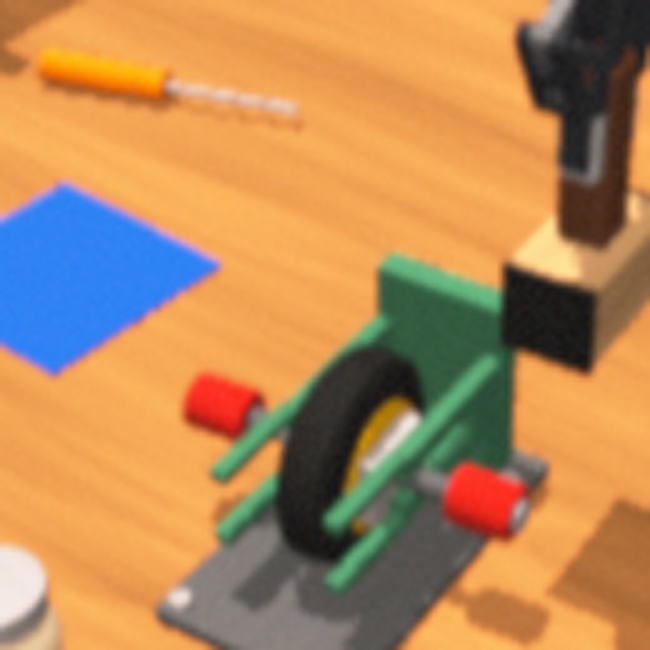

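>>> {"method": "drive_tool", "body": {
  "targets": [
    [[0,0,0.7,0,0,0,0],[0,0,0.8,0,0,0,0],[0,0,0.78,0,0,0,0],[0,0.1,0,0,0,0,0],[0,0.1,0,0,0,0,0],[0,0.04,0,0,0,0,0],[0,0.04,0,0,0,0,0],[0,0.04,0,0,0,0,0],[0,0.04,0,0,0,0,0],[0,0.04,0,0,0,0,0],[0,0.04,0,0,0,0,0]]
  ]
}}

```text
t: 9.9
ee_pos: [510.2, 101.0, 130.3]
tool_rot: [0.672, 0.741, -0.001, -0.001]
force: [-6.8, -0.6, 0.9]
finger_gap: 27.1
```

Run:
```python
from caps import *
cap('e');tcp()
```

```text
9.9 [510.2 101.  130.3] [-6.8 -0.6  0.9]
scene R x 13.5 y -83.1 120 [288 194  15  13]
scene L x 13.5 y 77.2 157 [338 214  16  16]
top R x 14.1 y -79.9 121 [332 166  13  11]
tcp fork x -44.8 y 85.4 z 130.3 psi 1.669 zdir [-0.002 -0.    -1.   ]
```

>>> {"method": "drive_tool", "body": {
  "targets": [
    [[0,0.04,0,0,0,0,0],[0,0.04,0,0,0,0,0],[0,0.02,0,0,0,0,0],[0,0,0,0,0,0,0]]
  ]
}}

```text
t: 10.4
ee_pos: [515.4, 101.7, 130.2]
tool_rot: [0.672, 0.741, -0.001, -0.001]
force: [-5.8, 0.2, -1.4]
finger_gap: 26.8
```

Run:
```python
from caps import *
cap('f');tcp()
```

```text
10.4 [515.4 101.7 130.2] [-5.8  0.2 -1.4]
scene R x 16.5 y -83.3 119 [287 195  15  12]
scene L x 18.9 y 77.1 157 [336 215  18  16]
top R x 16.4 y -79.8 120 [332 166  12  10]
tcp fork x -40.0 y 85.6 z 130.2 psi 1.669 zdir [-0.002 -0.    -1.   ]
```

>>> {"method": "drive_tool", "body": {
  "targets": [
    [[0,0.04,0,0,0,0,0],[0,0.04,0,0,0,0,0],[0,0.02,0,0,0,0,0],[0,0,0,0,0,0,0]]
  ]
}}

```text
t: 10.9
ee_pos: [520.4, 102.4, 130.2]
tool_rot: [0.672, 0.741, -0.001, -0.001]
force: [-5.9, 1.0, -0.7]
finger_gap: 27.3
```

Run:
```python
from caps import *
cap('g');tcp()
```

```text
10.9 [520.4 102.4 130.2] [-5.9  1.  -0.7]
scene R x 19.2 y -83.0 122 [287 195  15  13]
scene L x 24.8 y 77.2 156 [335 217  17  15]
top R x 19.2 y -80.2 120 [332 165  12  10]
tcp fork x -35.0 y 85.7 z 130.2 psi 1.669 zdir [-0.002  0.    -1.   ]
```

>>> {"method": "drive_tool", "body": {
  "targets": [
    [[0,-0.3,0,0,0,0,0],[0,-0.2,-0.3,0,0,0,0],[0,0,-1,0,0,0,0],[0,0,-1,0,0,0,0],[-0.3,0,0,0,0,0,0],[-0.8,0,0,0,0,0,0],[-0.9,0,0,0,0,0,0],[-0.9,0,0,0,0,0,0],[-0.54,0,0,0,0,0,0],[0,0,0,0,0,0,0]]
  ]
}}

```text
t: 12.0
ee_pos: [515.9, -78.9, 245.5]
tool_rot: [0.675, 0.737, 0.0, 0.004]
force: [0.1, -1.2, -3.4]
finger_gap: 26.5
```

Run:
```python
from caps import *
cap('h');tcp()
```

```text
12.0 [515.9 -78.9 245.5] [ 0.1 -1.2 -3.4]
scene R x 19.5 y -82.9 122 [287 195  15  13]
scene L x 26.4 y 76.6 147 [335 217  16  15]
top L x 27.1 y 80.2 114 [276 169  12  10]
tcp fork x -57.2 y -87.6 z 245.7 psi 1.667 zdir [ 0.005  0.    -1.   ]
```

>>> {"method": "drive_tool", "body": {
  "targets": [
    [[0,0,0.7,0,0,0,0],[0,0,0.8,0,0,0,0],[0,0,0.78,0,0,0,0],[0,0.1,0,0,0,0,0],[0,0.1,0,0,0,0,0],[0,0.1,0,0,0,0,0],[0,0.04,0,0,0,0,0],[0,0.04,0,0,0,0,0],[0,0.04,0,0,0,0,0],[0,0.04,0,0,0,0,0],[0,0.04,0,0,0,0,0],[0,0.04,0,0,0,0,0],[0,0,0,0,0,0,0]]
  ]
}}

```text
t: 13.4
ee_pos: [539.2, -70.0, 130.3]
tool_rot: [0.672, 0.741, -0.002, -0.001]
force: [-5.8, -0.5, 0.2]
finger_gap: 27.1
```

Run:
```python
from caps import *
cap('i');tcp()
```

```text
13.4 [539.2 -70.  130.3] [-5.8 -0.5  0.2]
scene R x 24.8 y -84.1 144 [285 195  16  15]
scene L x 23.7 y 77.1 147 [336 216  16  15]
top L x 24.8 y 80.3 114 [275 169  13  11]
tcp fork x -33.3 y -87.6 z 130.3 psi 1.669 zdir [-0.004 -0.001 -1.   ]
```

>>> {"method": "drive_tool", "body": {
  "targets": [
    [[0,0.04,0,0,0,0,0],[0,0.04,0,0,0,0,0],[0,0.04,0,0,0,0,0],[0,0.03,0,0,0,0,0],[0,0,0,0,0,0,0]]
  ]
}}

```text
t: 14.0
ee_pos: [546.6, -69.6, 130.3]
tool_rot: [0.672, 0.741, -0.002, -0.001]
force: [-4.8, -0.2, 0.1]
finger_gap: 27.2
```

Run:
```python
from caps import *
cap('j');tcp()
```

```text
14.0 [546.6 -69.6 130.3] [-4.8 -0.2  0.1]
scene R x 33.0 y -84.0 147 [283 197  16  14]
scene L x 27.1 y 77.7 154 [335 217  17  15]
top L x 27.5 y 80.3 112 [275 168  13  11]
tcp fork x -25.9 y -88.0 z 130.3 psi 1.669 zdir [-0.004 -0.002 -1.   ]
```

>>> {"method": "drive_tool", "body": {
  "targets": [
    [[0,-0.3,0,0,0,0,0],[0,-0.2,-0.3,0,0,0,0],[0,0,-1,0,0,0,0],[0,0,-1,0,0,0,0],[0.3,0,0,0,0,0,0],[0.8,0,0,0,0,0,0],[0.9,0,0,0,0,0,0],[0.9,0,0,0,0,0,0],[0.54,0,0,0,0,0,0],[0,0,0,0,0,0,0]]
  ]
}}

```text
t: 15.1
ee_pos: [506.5, 107.6, 246.0]
tool_rot: [0.668, 0.744, 0.004, -0.001]
force: [-0.1, 1.4, -3.7]
finger_gap: 27.2
```

Run:
```python
from caps import *
cap('k');tcp()
```

```text
15.1 [506.5 107.6 246. ] [-0.1  1.4 -3.7]
scene R x 35.6 y -82.8 125 [283 198  15  13]
scene L x 27.8 y 78.2 147 [335 218  17  14]
top R x 36.3 y -80.4 117 [330 158  14  12]
tcp fork x -48.2 y 85.7 z 245.3 psi 1.671 zdir [ 0.002  0.    -1.   ]
```

>>> {"method": "drive_tool", "body": {
  "targets": [
    [[0,0,0.7,0,0,0,0],[0,0,0.8,0,0,0,0],[0,0,0.78,0,0,0,0],[0,0.1,0,0,0,0,0],[0,0.1,0,0,0,0,0],[0,0.1,0,0,0,0,0],[0,0.04,0,0,0,0,0],[0,0.04,0,0,0,0,0],[0,0.04,0,0,0,0,0],[0,0.04,0,0,0,0,0],[0,0.04,0,0,0,0,0],[0,0.04,0,0,0,0,0],[0,0,0,0,0,0,0]]
  ]
}}

```text
t: 16.5
ee_pos: [531.9, 103.3, 132.1]
tool_rot: [0.672, 0.741, -0.001, -0.001]
force: [-5.2, -0.3, 0.6]
finger_gap: 26.8
```

Run:
```python
from caps import *
cap('l');tcp()
```

```text
16.5 [531.9 103.3 132.1] [-5.2 -0.3  0.6]
scene R x 33.6 y -83.0 124 [283 198  16  13]
scene L x 35.7 y 77.3 160 [333 219  17  16]
top R x 33.7 y -80.5 115 [331 160  13  10]
tcp fork x -23.4 y 85.6 z 132.1 psi 1.669 zdir [-0.002 -0.    -1.   ]
```

>>> {"method": "drive_tool", "body": {
  "targets": [
    [[0,0.04,0,0,0,0,0],[0,0.03,0,0,0,0,0],[0,0,0,0,0,0,0]]
  ]
}}

```text
t: 16.9
ee_pos: [535.3, 103.8, 132.1]
tool_rot: [0.672, 0.741, -0.001, -0.001]
force: [-5.9, 0.7, -1.2]
finger_gap: 26.7
```

Run:
```python
from caps import *
cap('m');tcp()
```

```text
16.9 [535.3 103.8 132.1] [-5.9  0.7 -1.2]
scene R x 35.8 y -83.5 118 [283 198  15  13]
scene L x 39.1 y 77.1 162 [332 220  18  16]
top R x 36.2 y -79.8 117 [331 159  12  11]
tcp fork x -20.0 y 85.7 z 132.1 psi 1.669 zdir [-0.002  0.    -1.   ]
```

>>> {"method": "drive_tool", "body": {
  "targets": [
    [[0,-0.3,0,0,0,0,0],[0,-0.2,-0.3,0,0,0,0],[0,0,-1,0,0,0,0],[0,0,-1,0,0,0,0],[-0.3,0,0,0,0,0,0],[-0.8,0,0,0,0,0,0],[-0.9,0,0,0,0,0,0],[-0.9,0,0,0,0,0,0],[-0.54,0,0,0,0,0,0],[0,0,0,0,0,0,0]]
  ]
}}

```text
t: 18.0
ee_pos: [530.2, -78.4, 246.4]
tool_rot: [0.676, 0.737, -0.001, 0.003]
force: [-0.2, -0.4, -3.2]
finger_gap: 26.6
```

Run:
```python
from caps import *
cap('n');tcp()
t=cv2.imread('pics/top_n.png'); sc=cv2.imread('pics/scene_n.png')
cv2.imwrite('pics/c6.png',np.hstack([cv2.resize(t[110:240,250:380],(400,400)),cv2.resize(sc[140:270,250:380],(400,400))]))
```

```text
18.0 [530.2 -78.4 246.4] [-0.2 -0.4 -3.2]
scene R x 35.7 y -83.4 121 [283 198  15  13]
scene L x 41.5 y 76.8 151 [332 220  16  16]
top L x 41.8 y 80.3 120 [275 164  13  10]
tcp fork x -42.8 y -88.2 z 246.8 psi 1.666 zdir [ 0.003  0.    -1.   ]
```

View pics/c6.png

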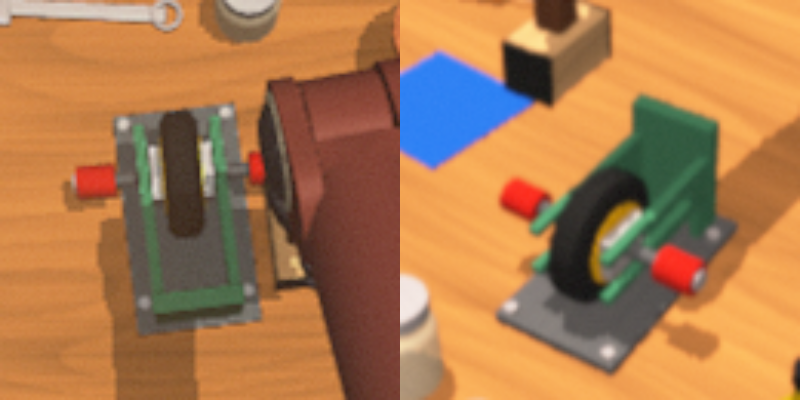

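>>> {"method": "drive_tool", "body": {
  "targets": [
    [[0,0,0.7,0,0,0,0],[0,0,0.8,0,0,0,0],[0,0,0.78,0,0,0,0],[0,0.1,0,0,0,0,0],[0,0.1,0,0,0,0,0],[0,0.1,0,0,0,0,0],[0,0.04,0,0,0,0,0],[0,0.04,0,0,0,0,0],[0,0.04,0,0,0,0,0],[0,0.04,0,0,0,0,0],[0,0,0,0,0,0,0]]
  ]
}}

```text
t: 19.2
ee_pos: [550.5, -68.7, 132.4]
tool_rot: [0.672, 0.741, -0.001, -0.001]
force: [-5.5, 0.2, -0.5]
finger_gap: 27.2
```

Run:
```python
from caps import *
cap('o');tcp()
```

```text
19.2 [550.5 -68.7 132.4] [-5.5  0.2 -0.5]
scene R x 36.4 y -84.1 144 [282 197  17  15]
scene L x 38.6 y 77.5 152 [333 220  16  15]
top L x 39.1 y 79.8 116 [275 164  13  11]
tcp fork x -22.0 y -87.5 z 132.3 psi 1.669 zdir [-0.003 -0.001 -1.   ]
```

>>> {"method": "drive_tool", "body": {
  "targets": [
    [[0,0.04,0,0,0,0,0],[0,0.01,0,0,0,0,0],[0,0,0,0,0,0,0],[0,-0.3,0,0,0,0,0],[0,-0.5,0,0,0,0,0],[0,0,-0.8,0,0,0,0],[0,0,0,0,0,0,0]]
  ]
}}

```text
t: 20.0
ee_pos: [519.1, -71.7, 176.8]
tool_rot: [0.672, 0.741, 0.005, 0.005]
force: [2.6, 0.1, -2.2]
finger_gap: 26.8
```

Run:
```python
from caps import *
cap('p');tcp()
```

```text
20.0 [519.1 -71.7 176.8] [ 2.6  0.1 -2.2]
scene R x 41.1 y -82.9 122 [282 200  15  13]
scene L x 38.7 y 77.4 151 [333 220  16  15]
top L x 39.1 y 80.2 115 [275 164  13  12]
tcp fork x -55.6 y -87.4 z 173.7 psi 1.668 zdir [ 0.007 -0.    -1.   ]
```

>>> {"method": "drive_tool", "body": {
  "targets": [
    [[-0.5,-0.12,0,0,0,0,0],[-0.8,-0.2,0,0,0,0,0],[-0.8,-0.2,0,0,0,0,0],[-0.8,-0.2,0,0,0,0,0],[-0.8,-0.2,0,0,0,0,0],[-0.5,-0.11,0,0,0,0,0],[0,0,0.6,0,0,0,0],[0,0,0.3,0,0,0,0],[0,0,0,0,0,0,0],[0,0,0,0,0,0,0]]
  ]
}}

```text
t: 21.1
ee_pos: [484.3, -285.8, 126.8]
tool_rot: [0.671, 0.741, 0.0, -0.0]
force: [0.5, 0.5, -2.8]
finger_gap: 27.2
```

Run:
```python
from caps import *
cap('q');tcp()
t=cv2.imread('pics/top_q.png'); sc=cv2.imread('pics/scene_q.png')
cv2.imwrite('pics/c7.png',np.hstack([cv2.resize(t[140:240,370:470],(400,400)),cv2.resize(sc[100:200,210:310],(400,400))]))
```

```text
21.1 [ 484.3 -285.8  126.8] [ 0.5  0.5 -2.8]
scene R x 40.7 y -83.3 123 [282 199  15  13]
scene L x 39.2 y 77.5 146 [333 220  16  15]
top R x 41.3 y -79.7 119 [330 157  13  11]
top L x 39.3 y 80.2 116 [275 164  13  11]
tcp fork x -108.6 y -297.1 z 128.1 psi 1.669 zdir [ 0.002 -0.001 -1.   ]
```

View pics/c7.png

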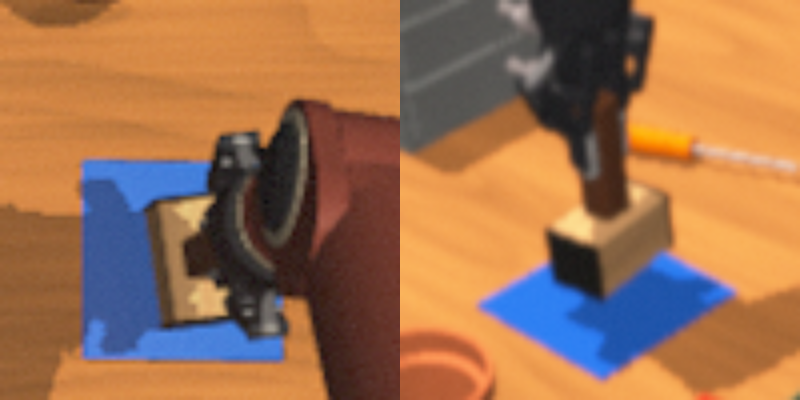

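>>> {"method": "drive_tool", "body": {
  "targets": [
    [[0,0,0.2,0,0,0,0],[0,0,0.2,0,0,0,0],[0,0,0.1,0,0,0,0],[0,0,0,0,0,0,0],[0,0,0,0,0,0,0]]
  ]
}}

```text
t: 21.7
ee_pos: [483.8, -285.8, 102.2]
tool_rot: [0.672, 0.741, 0.0, -0.0]
force: [0.0, 0.8, -3.7]
finger_gap: 27.2
```

>>> {"method": "drive_tool", "body": {
  "targets": [
    [[0,0,0.04,0,0,0,0],[0,0,0.04,0,0,0,0],[0,0,0,0,0,0,0]]
  ]
}}

```text
t: 22.0
ee_pos: [483.6, -285.8, 98.2]
tool_rot: [0.672, 0.741, -0.0, -0.0]
force: [-0.3, -0.7, -2.7]
finger_gap: 27.1
```

>>> {"method": "drive_tool", "body": {
  "targets": [
    [[0,0,0.02,0,0,0,0],[0,0,0.02,0,0,0,0],[0,0,0,0,0,0,0]]
  ]
}}

```text
t: 22.3
ee_pos: [483.9, -286.0, 97.2]
tool_rot: [0.672, 0.741, -0.0, 0.0]
force: [-1.9, 0.7, 3.1]
finger_gap: 26.9
```

>>> {"method": "drive_tool", "body": {
  "targets": [
    [[0,0,0,0,0,0,0.55],[0,0,0,0,0,0,0.75],[0,0,0,0,0,0,1],[0,0,0,0,0,0,1],[0,0,0,0,0,0,1],[0,0,0,0,0,0,1],[0,0,-0.2,0,0,0,1],[0,0,-0.6,0,0,0,1],[0,0,-1,0,0,0,1],[0,0,-1,0,0,0,1],[0,0,-0.6,0,0,0,1],[0,-0.3,0,0,0,0,1],[0,0,0,0,0,0,1]]
  ]
}}

```text
t: 23.6
ee_pos: [467.7, -288.0, 268.1]
tool_rot: [0.672, 0.74, -0.001, 0.001]
force: [0.3, -0.6, -0.0]
finger_gap: 85.5
```

Run:
```python
from caps import *
cap('r');tcp()
t=cv2.imread('pics/top_r.png'); sc=cv2.imread('pics/scene_r.png')
cv2.imwrite('pics/c8.png',np.hstack([t[50:250,240:480],sc[80:280,200:440]]).repeat(1,0))
cv2.imwrite('pics/c8.png',cv2.resize(cv2.imread('pics/c8.png'),(800,333)))
```

```text
23.6 [ 467.7 -288.   268.1] [ 0.3 -0.6 -0. ]
scene R x 40.8 y -83.5 122 [282 199  15  13]
scene L x 39.2 y 77.5 148 [333 220  16  15]
top R x 41.4 y -80.0 118 [330 157  13  11]
top L x 39.1 y 80.0 115 [275 164  13  11]
tcp fork x -125.2 y -296.9 z 266.3 psi 1.668 zdir [-0.  0. -1.]
```

View pics/c8.png

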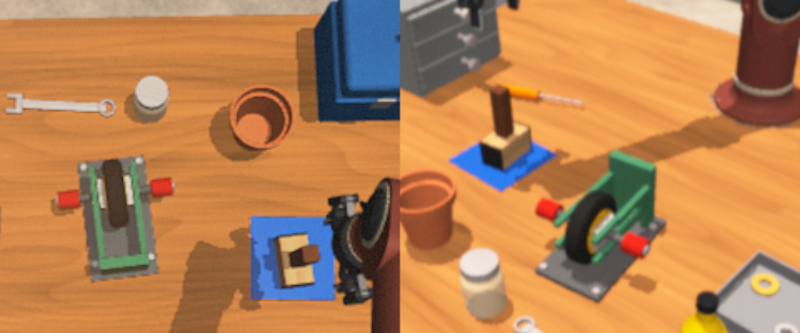

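The picture shows the mallet standing upright on the mat (crop left, around (297,258)), the gripper clear of it, and both caps forward at the slot mouths. Handing in.

```bash
python3 -c "
from bench import ticket
print(ticket.hand_in())"
```

```text
the job is handed in; nothing more can be done
None
```

The axle is out of the tight slots: both ends stand in the wide mouths, and the mallet is back upright on its blue mat. I handed the job in at about 24 s of the 72 s allowed.

I gripped the mallet by its handle and tapped the caps slowly, right-left-right-left-right. I switched ends before the axle got more than about 0.055 rad crooked, and the forces read were about 5–7 N, with no wedging. In the pictures the gripper only ever touched the mallet handle, and none of the other things I could see had moved.

My last checks, measured from the camera pictures with an uncertainty of about 2 mm:
- **Left cap:** both cameras put it at about 39 mm, past the 33 mm needed.
- **Right cap:** both cameras put it at about 41 mm.
- **Mallet:** it is standing near the middle of the mat, released, and the gripper was well clear.

The scene and top cameras disagreed by 1 mm or less along the slots, and by 2–4 mm across them, which does not affect the result. No check failed.

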